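# Put four rubber stamps into the new rack in reverse order

## Robot

A 6-joint arm with a two-finger parallel gripper is mounted at the origin on the work surface. World frame = base frame: x ahead of the robot, y to its left, z up, the work surface at z = 0. Lengths are in m, angles in rad, forces in N, time in s.
With the tool pointing down it reaches from about 0.3 to 0.875 m from the base axis. Payload 6.4 kg.
Tool frame: the origin (TCP) lies between the finger pads; the fingertips stand 8 mm ahead of it and the grasp point (between the pads) lies 11 mm behind it (arm.tip_reach is the distance from the TCP to the fingertips, in m); z points along the fingers, y is the line along which they close (so a half turn about z gives the same grasp; the last joint's range is limited). The gripper opens to 88 mm and grips with 3 to 60 N. Pads are 18 mm wide; open, the fingers measure 123 mm over their backs; the gripper's body (75 mm by 187 mm) begins 45 mm behind the grasp point.
Start: joints at [-0.206, 0.181, 1.607, -0, 1.354, -0.206], TCP at [0.575, 0, 0.247] pointing down, gripper open.
Joint ranges: [-2.99, 2.99], [-0.89, 2.07], [0.3, 2.58], [-1.14, 4.28], [0, 2.63], [-3.12, 3.12]. Speed limits (rad/s): [2.57, 2.57, 3.01, 3.14, 3.14, 3.14].

## Interface

Orientations are given as a 3x3 rotation matrix whose columns are the frame's x, y, z axes.
In Python, from workcell import arm gives the robot as it stands. The module is installed in compiled form; this text tells all that it offers. Calls block until the motion is done:
- arm.move_to(position, orientation): joint-space move of the TCP to a pose.
- arm.move_linear(position, rot=None, rate=0.15, guard=None): straight line of the TCP; rot=None keeps the orientation; rate is the mean speed in m/s. With guard (N) it stops when the force on the tool has changed by that much, and returns True; else False.
- arm.goto_joints(angles): joint-space move.
- arm.open() and arm.close_gripper(): open the fingers fully, or close them until they stop; the grip force is fixed at half the most.
- arm.hold(seconds).
- arm.solve_ik(position, orientation): joint angles nearest the present ones, or None.
- arm.read_camera(name): name is "scene" or "side" or "wrist"; returns a dict with "img" (400x640x3 uint8, blue, green, red), "fx", "fy", "cx", "cy" (pixels), "R" (3x3) and "t" (3): a world point X has camera coordinates R X + t; the wrist camera has in their place "tool_from_camera" (4x4, takes a point from camera to tool coordinates, whose origin is the TCP and whose axes are the flange's). Camera axes: x right, y down, z forward; pixel columns grow to the right and rows downward; lengths in m; the calibration is good to about 2 mm. A picture is of the moment at which its call begins: read the wrist's pose just before it. There is no depth.
A pose or a line that the arm cannot do raises arm.PlanningError and nothing moves.
- arm.finish_job(): hands the job in; it is judged then, once.
Trained networks look in the newest picture that a camera, given by its name, has taken for a name from the list of things; names that differ only in an ending like _2 or _b are one class to them, and where a whole thing is asked for, a point or a joint stands for the part that bears it (a point fixed in the world has none). Each returns a list of dicts, best first, with "confidence" (0 to 1); they miss things now and then, are a little off and sometimes report something else, mostly with a low value. They report only what shows in the picture. A call takes as long as a camera call. They do not tell look-alikes from the thing itself.
- arm.recognise(camera, label): "point" ([x, y, z] in m, in world coordinates, good to about 4 mm: the middle of the surface that is visible of it).
Readings, each from a call of its own:
- arm.read_t(): time.
- arm.read_joints(): joint angles.
- arm.read_dq(): joint speeds.
- arm.read_joint_efforts(): joint torques, N m.
- arm.read_tool_pos(): TCP position.
- arm.read_orientation(): TCP orientation.
- arm.read_contact_force(): force on the tool from outside, world axes, zero at the start.
- arm.read_wrist_torque(): the same for the moment, N m.
- arm.read_finger_gap(): finger opening in m.
- arm.read_grip_force(): force on a finger pad.
Only numpy, scipy, OpenCV 4.12 (cv2) and the standard library are available. Lean on these libraries where they do the work, as an engineer would, in place of code of your own. Each camera call takes 0.05 s, during which the arm holds its last target. There are 200 camera calls.

## Task

The new white rack will be used by the colleague opposite, so move the four rubber stamps from the old rack's tins into its bays in reverse order: seen from the robot, the stamp that starts leftmost goes into the rightmost bay, the second from the left into the second from the right, and so on. Stand each one upright on the floor of its own bay, and never tip one over on the way.

Things in the scene. Friction and masses are not known exactly. Their poses are not given: they have to be found in the camera images.
- round_center (a point): Rubber stamp with a round base, plain wood, 72 mm tall. Base 40 mm across and 16 mm high; thin 16 mm stem; round knob at the top, 30 mm across, widest from 53 to 61 mm above the underside (17 to 25 mm above this point). This point is its centre: on its upright axis, half-way up. z axis up along the handle. Rubber sole below, 25 to 100 g. It starts upright on the shut tin of its own pad in the old rack.
- square_center (a point): Rubber stamp with a square base, plain wood, 70 mm tall. Base 38 x 38 mm and 18 mm high; straight round handle 22 mm across from there to the top. This point is its centre: on its upright axis, half-way up. z axis up along the handle. Rubber sole below, 25 to 100 g. It starts upright on the shut tin of its own pad in the old rack.
- oblong_center (a point): Rubber stamp with an oblong base, plain wood, 66 mm tall. Base 26 mm (its x) by 48 mm (its y) and 16 mm high; above it a flat upright slab handle 14 mm thick (x) and 40 mm long (y) up to the top, to be gripped across its thickness. Its long side starts along the rack, within 0.2 rad. This point is its centre: on its upright axis, half-way up. z axis up along the handle. Rubber sole below, 25 to 100 g. It starts upright on the shut tin of its own pad in the old rack.
- small_center (a point): The smallest rubber stamp, round, plain wood, 56 mm tall. Base 30 mm across and 14 mm high; slim round handle 16 mm across from there to the top. This point is its centre: on its upright axis, half-way up. z axis up along the handle. Rubber sole below, 25 to 100 g. It starts upright on the shut tin of its own pad in the old rack.
- old_rack: Old rack: flat wooden board, 78 mm (x) by 280 mm (y, its length), 12 mm thick, fixed to the table. Origin at the centre of its underside; z up; y along the row, towards the robot's left (the row is turned at most 0.5 rad either way from square-on), x away from the robot. Four places in a row at y = +100.5, +33.5, -33.5, -100.5 mm, each taken by a tin with a stamp on it. It stands on the robot's left or right, the new rack on the other side.
- new_rack: New rack: white plastic tray with four bays in a row, fixed to the table, 70 mm (x) by 273 mm (y, its length). Bay floors 6 mm above the table, all outer and dividing walls 16 mm high above the table and 5 mm thick; bays 60 mm (x) by 62 mm (y) inside, centred at x = 0, y = +100.5, +33.5, -33.5, -100.5 mm. Origin at the centre of its underside; z up; y along the row, towards the robot's left (turned at most 0.5 rad), x away from the robot. Empty at the start.
- tin_round: Shut metal ink-pad tin, 58 x 58 x 10 mm, fixed in one of the four places of the old rack: the one on which the round stamp stands at the start. Origin at the centre of its underside (top 10 mm higher), same axes as the old rack. It stays where it is, and so still marks that stamp's first place when the stamp is gone.
- tin_square: Shut metal ink-pad tin, 58 x 58 x 10 mm, fixed in one of the four places of the old rack: the one on which the square stamp stands at the start. Origin at the centre of its underside (top 10 mm higher), same axes as the old rack. It stays where it is, and so still marks that stamp's first place when the stamp is gone.
- tin_oblong: Shut metal ink-pad tin, 58 x 58 x 10 mm, fixed in one of the four places of the old rack: the one on which the oblong stamp stands at the start. Origin at the centre of its underside (top 10 mm higher), same axes as the old rack. It stays where it is, and so still marks that stamp's first place when the stamp is gone.
- tin_small: Shut metal ink-pad tin, 58 x 58 x 10 mm, fixed in one of the four places of the old rack: the one on which the small stamp stands at the start. Origin at the centre of its underside (top 10 mm higher), same axes as the old rack. It stays where it is, and so still marks that stamp's first place when the stamp is gone.
Mind the look-alikes: they are no part of the job. Leave any orange or purple look-alike of the part that bears square_center alone.

How it is judged:
By the outcome, as a careful person would: the job done as asked, in the order asked, and still so for the second after the job is handed in, with the robot touching nothing.
It also fails if it takes over 112 s, if anything falls off the work surface, if the arm or the gripper's body presses on something with over 40 N, if the wrist force passes 120 N, or if a joint passes its speed limit or range.

## Working session

There is one attempt and no reset: what is moved stays moved. The work goes in short steps, each a Python script; the robot and the scene stay as the last script left them, time stands still between calls to the robot, and variables do not carry over. Pictures are saved under pics/ and viewed, at most 14 in all, crops included, and the job is handed in when it is done.

```bash
mkdir -p pics; python3 - <<'E'
from workcell import arm
import cv2
for c in ["scene","side"]:
    r=arm.read_camera(c); cv2.imwrite(f"pics/{c}0.png",r["img"])
    for n in ["round_center","square_center","oblong_center","small_center","old_rack","new_rack","tin_round","tin_square","tin_oblong","tin_small"]:
        print(c,n,[([round(float(v),3) for v in d["point"]],round(d["confidence"],2)) for d in arm.recognise(c,n)])
print(arm.read_t(), arm.tip_reach)
E
```

```text
scene round_center [([0.562, 0.354, 0.046], 0.84)]
scene square_center [([0.623, 0.455, 0.014], 0.92), ([0.672, 0.209, 0.016], 0.8), ([0.436, 0.219, 0.02], 0.55)]
scene oblong_center [([0.54, 0.158, 0.054], 0.91)]
scene small_center [([0.551, 0.217, 0.038], 0.49)]
scene old_rack [([0.575, 0.273, 0.01], 0.9), ([0.55, 0.215, 0.039], 0.63)]
scene new_rack [([0.563, -0.249, 0.005], 0.61)]
scene tin_round [([0.573, 0.349, 0.021], 0.49), ([0.565, -0.25, 0.008], 0.37)]
scene tin_square [([0.568, 0.294, 0.02], 0.58)]
scene tin_oblong [([0.579, 0.271, 0.011], 0.17)]
scene tin_small [([0.556, 0.228, 0.026], 0.8)]
side round_center [([0.543, 0.357, 0.045], 0.6)]
side square_center [([0.658, 0.215, 0.02], 0.94), ([0.611, 0.457, 0.018], 0.91), ([0.421, 0.225, 0.023], 0.74), ([0.541, 0.293, 0.042], 0.58)]
side oblong_center [([0.528, 0.163, 0.052], 0.84)]
side small_center [([0.546, 0.221, 0.045], 0.58)]
side old_rack [([0.52, 0.331, 0.014], 0.66)]
side new_rack []
side tin_round [([0.539, 0.371, 0.026], 0.88)]
side tin_square [([0.525, 0.309, 0.025], 0.69), ([0.539, 0.369, 0.028], 0.5)]
side tin_oblong [([0.519, 0.162, 0.021], 0.8)]
side tin_small [([0.526, 0.223, 0.026], 0.69)]
1.1 0.008
```

View pics/scene0.png

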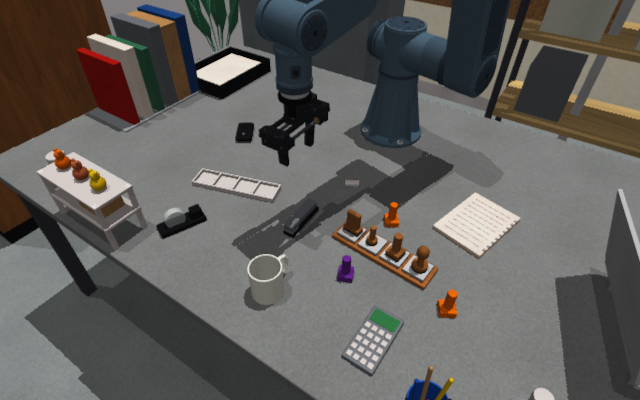

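View pics/side0.png

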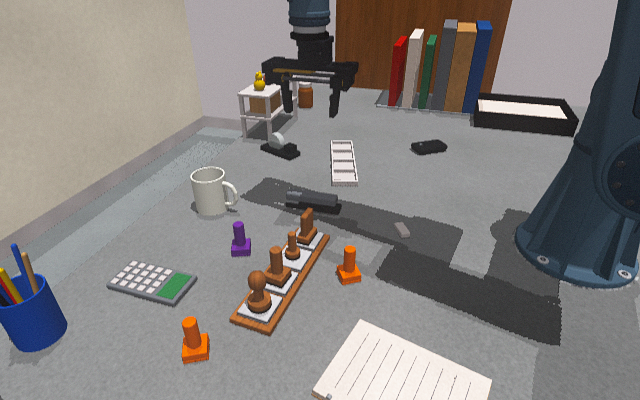

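The scene shows the old rack on the robot's left at about (385,253) px. From the left seen by the robot, the stamps are round (422,262), square (397,247), small (372,236) and oblong (353,222). The new white rack is on the right at (237,185), and the orange and purple look-alikes stand around the old rack. The side view agrees on the order. Next I take wrist views over both racks.

```bash
cat > h.py <<'E'
from workcell import arm
import numpy as np, cv2
def Rdown(yaw, s=1):
    """tool down, closing line along rack x (rack yaw given); s=-1: half turn"""
    y=s*np.array([np.cos(yaw),np.sin(yaw),0]); z=np.array([0,0,-1.]); return np.column_stack([np.cross(y,z),y,z])
def snap(name):
    p=np.array(arm.read_tool_pos()); R=np.array(arm.read_orientation())
    c=arm.read_camera("wrist"); cv2.imwrite(f"pics/{name}.png",c["img"])
    T=np.eye(4); T[:3,:3]=R; T[:3,3]=p
    np.savez(f"pics/{name}.npz",W=T@c["tool_from_camera"],k=[c["fx"],c["fy"],c["cx"],c["cy"]])
    return c
def ground(name,uv,z):
    d=np.load(f"pics/{name}.npz"); W=d["W"]; fx,fy,cx,cy=d["k"]
    uv=np.atleast_2d(uv).astype(float)
    r=np.column_stack([(uv[:,0]-cx)/fx,(uv[:,1]-cy)/fy,np.ones(len(uv))])@W[:3,:3].T
    o=W[:3,3]; return o+r*((z-o[2])/r[:,2])[:,None]
E
python3 - <<'E'
from h import *
np.set_printoptions(precision=3,suppress=True)
print(np.array(arm.read_orientation()))
c=arm.read_camera("wrist"); print(c["tool_from_camera"],c["fx"])
for p in [(.56,-.25,.3),(.56,.26,.3)]:
    for s in (1,-1): print(p,s,arm.solve_ik(np.array(p),Rdown(-.1,s)))
E
```

```text
[[-0.  1.  0.]
 [ 1.  0. -0.]
 [-0.  0. -1.]]
[[-0.    -0.953 -0.303  0.08 ]
 [ 1.     0.    -0.     0.   ]
 [ 0.    -0.303  0.953 -0.138]
 [ 0.     0.     0.     1.   ]] 293.38409278070566
(0.56, -0.25, 0.3) 1 [-0.613  0.227  1.445 -0.     1.47  -0.513]
(0.56, -0.25, 0.3) -1 [-0.613  0.227  1.445 -0.     1.47   2.628]
(0.56, 0.26, 0.3) 1 [ 0.243  0.236  1.434 -0.     1.472  0.343]
(0.56, 0.26, 0.3) -1 [ 0.243  0.236  1.434 -0.     1.472 -2.799]
```

```bash
python3 - <<'E'
from h import *
arm.move_to(np.array([.55,-.25,.3]),Rdown(0)); snap("new")
print([ (np.round(d["point"],3),round(d["confidence"],2)) for d in arm.recognise("wrist","new_rack")])
arm.move_to(np.array([.55,.25,.3]),Rdown(0)); snap("old")
for n in ["round_center","square_center","oblong_center","small_center","old_rack","tin_round","tin_square","tin_oblong","tin_small"]:
    print(n,[(np.round(d["point"],3),round(d["confidence"],2)) for d in arm.recognise("wrist",n)])
print(arm.read_t())
E
```

```text
[(array([ 0.553, -0.236,  0.008]), 0.68)]
round_center [(array([0.552, 0.348, 0.09 ]), 0.76)]
square_center [(array([0.434, 0.218, 0.015]), 0.68), (array([0.662, 0.215, 0.017]), 0.64), (array([0.615, 0.444, 0.023]), 0.56)]
oblong_center [(array([0.536, 0.163, 0.056]), 0.74)]
small_center [(array([0.543, 0.22 , 0.036]), 0.87), (array([0.548, 0.288, 0.041]), 0.54), (array([0.547, 0.156, 0.024]), 0.46)]
old_rack [(array([0.548, 0.28 , 0.009]), 0.73), (array([0.546, 0.222, 0.037]), 0.28)]
tin_round [(array([0.556, 0.345, 0.025]), 0.71), (array([0.534, 0.163, 0.053]), 0.56)]
tin_square [(array([0.546, 0.29 , 0.025]), 0.64), (array([0.554, 0.347, 0.025]), 0.59)]
tin_oblong [(array([0.546, 0.156, 0.021]), 0.57)]
tin_small [(array([0.54 , 0.228, 0.026]), 0.97)]
4.575
```

View pics/new.png

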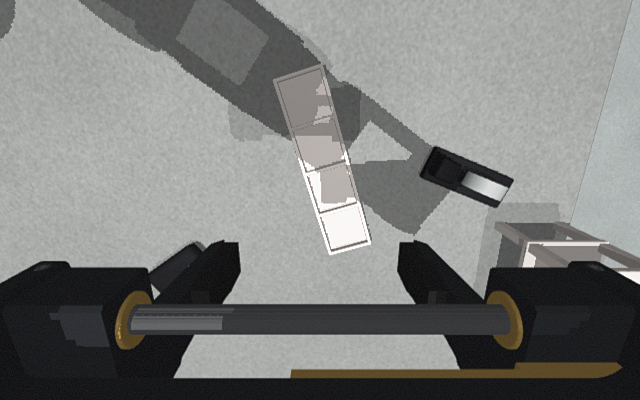

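View pics/old.png

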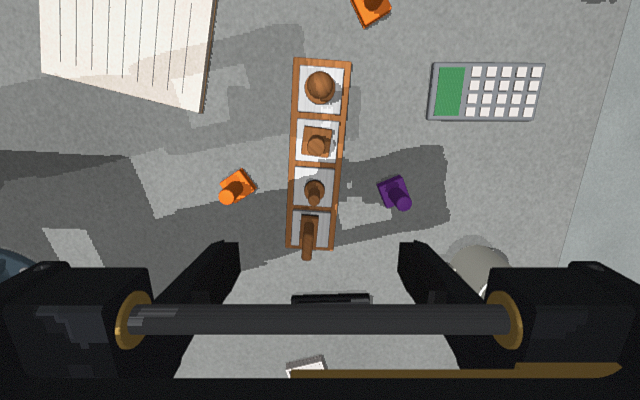

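The new rack's corners are about (274,80), (323,65), (371,242) and (331,255). The old rack's are about (293,57), (353,62), (334,250) and (286,247). I zoom in for finer picks.

```bash
python3 - <<'E'
from h import *
np.set_printoptions(precision=4,suppress=True)
a=cv2.imread("pics/old.png")[50:270,270:370]; b=cv2.imread("pics/new.png")[50:270,262:382]
cv2.imwrite("pics/oldnew.png",cv2.resize(np.hstack([a,b]),None,fx=2.7,fy=2.7,interpolation=cv2.INTER_CUBIC))
for n,c,z in [("new",[(274,80),(323,65),(371,242),(331,255)],.016),("old",[(293,57),(353,62),(334,250),(286,247)],.012)]:
    P=ground(n,c,z)[:,:2]; (e)=P[[0,1]].mean(0)-P[[2,3]].mean(0); w=P[[1,2]].mean(0)-P[[0,3]].mean(0)
    print(n,P.mean(0),np.linalg.norm(e),np.linalg.norm(w),"yaw",-np.arctan2(e[0],e[1]),np.arctan2(w[1],w[0]))
print(ground("old",[(320,86)],.079),ground("old",[(318,147)],.092),ground("old",[(314,196)],.078))
E
```

```text
new [ 0.5622 -0.2523] 0.26871214315886127 0.06714220114277959 yaw 0.2950674685124241 0.31141332223612633
old [0.5466 0.2522] 0.27640826208521097 0.07825968351478019 yaw -0.07223495714911297 -0.07364453337284979
[[0.5523 0.353  0.079 ]] [[0.5499 0.2857 0.092 ]] [[0.5446 0.2219 0.078 ]]
```

View pics/oldnew.png

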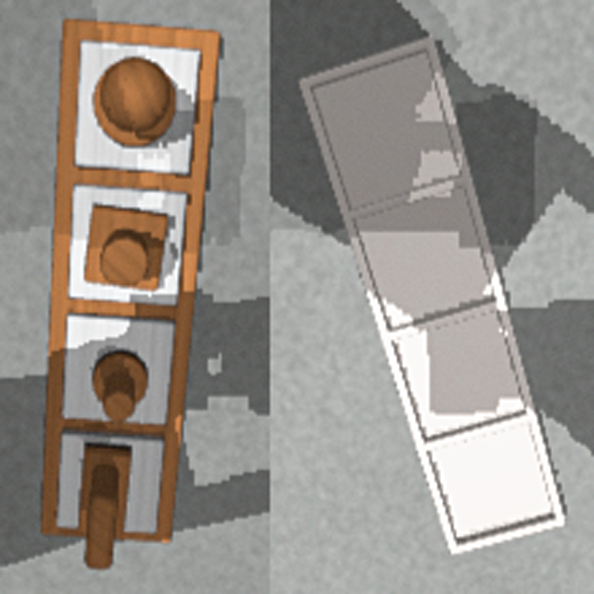

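```bash
python3 - <<'E'
from h import *
P={"round":(.5530,.353),"square":(.5492,.286),"small":(.5442,.2195),"oblong":(.5394,.153)}
R=Rdown(-.072); ims=[]
for n,p in P.items():
    arm.move_to(np.array([*p,.145]),R); ims.append(snap("h_"+n)["img"][100:400,170:470])
cv2.imwrite("pics/hover.png",np.vstack([np.hstack(ims[:2]),np.hstack(ims[2:])]))
print(arm.read_t())
E
```

```text
6.6667
```

View pics/hover.png

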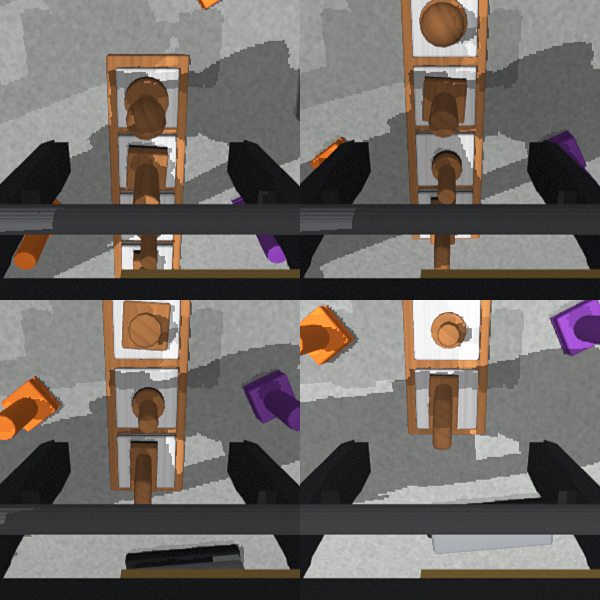

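The hover tiles show these tops in full-frame pixels: round knob (316,218), square (313,223), small (319,223) and oblong (313,225). All lie near the finger midline at column 319.

```bash
python3 - <<'E'
from h import *
np.set_printoptions(precision=4,suppress=True)
for n,uv,z,uo in [("round",(316,218),.08,(319.6,82.6)),("square",(313,223),.092,(316.7,145.2)),("small",(319,223),.078,(313.7,200)),("oblong",(313,225),.088,(307.8,245.2))]:
    print(n,ground("h_"+n,uv,z)[0],ground("old",uo,z)[0])
q=np.array([(273.5,80.4),(322.4,64.1),(371.3,243),(329.8,254.4)]);print(ground("new",q,.016).mean(0))
E
```

```text
round [0.5522 0.3554 0.08  ] [0.5518 0.3565 0.08  ]
square [0.5473 0.2874 0.092 ] [0.5484 0.2878 0.092 ]
small [0.545 0.217 0.078] [0.5442 0.2166 0.078 ]
oblong [0.5359 0.154  0.088 ] [0.5363 0.1575 0.088 ]
[ 0.5615 -0.2523  0.016 ]
```

```bash
cat >> h.py <<'E'
YO,YN=-.072,.30; CN=np.array([.5618,-.2523])
#            axis xy now          grasp height over underside, bay y
S={"round":((.5520,.3558),.057,-.1005),"square":((.5477,.2876),.044,-.0335),
   "small":((.5447,.2169),.037,.0335),"oblong":((.5361,.155),.041,.1005)}
def transfer(n):
    p,h,by=S[n]; R=Rdown(YO); z=.022+h-.011
    arm.move_to(np.array([*p,.15]),R)
    hit=arm.move_linear(np.array([*p,z]),rate=.12,guard=8)
    arm.close_gripper(); g=arm.read_finger_gap()
    arm.move_linear(np.array([*p,z+.15]),rate=.15)
    g2=arm.read_finger_gap()
    if hit or g2<.01: print("PROBLEM",hit,g,g2); return
    t=CN+by*np.array([-np.sin(YN),np.cos(YN)]); zp=.006+h-.011; Q=Rdown(YN)
    arm.move_linear(np.array([*t,z+.15]),Q,rate=.25)
    arm.move_linear(np.array([*t,zp+.012]),rate=.12)
    arm.hold(.2)
    c=arm.move_linear(np.array([*t,zp-.003]),rate=.02,guard=3)
    zc=arm.read_tool_pos()[2]
    arm.open(); arm.hold(.2)
    arm.move_linear(np.array([*t,zp+.13]),rate=.15)
    print(n,"gap",g,g2,"contact",c,"dz",zc-zp,"t",arm.read_t())
E
python3 - <<'E'
from h import *
transfer("round"); snap("r1")
a=arm.read_camera("side")["img"][110:280,230:400]
w=cv2.imread("pics/r1.png")
cv2.imwrite("pics/r1c.png",np.hstack([cv2.resize(a,(400,400)),w[:,140:500]]))
E
```

```text
round gap 0.027530617061062964 0.0279967259502756 contact True dz -0.00012014933178378095 t 17.8333
```

View pics/r1c.png

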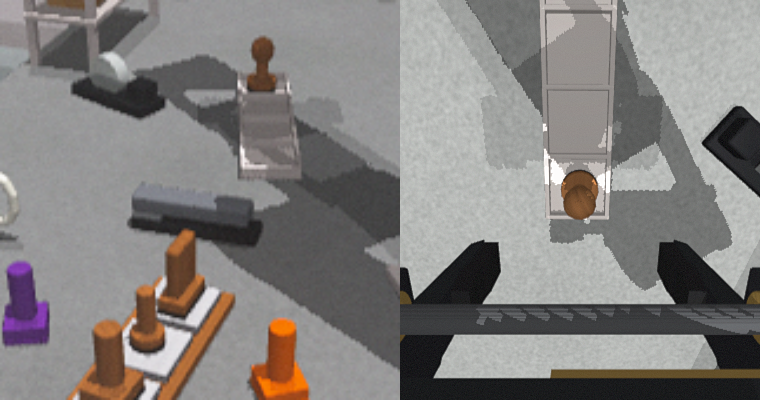

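The round stamp stands upright and centred in the rightmost bay: tile (578,190), with the bay spanning rows 163–213. I continue with the other three.

```bash
python3 - <<'E'
from h import *
for n in ["square","small","oblong"]: transfer(n)
arm.move_to(np.array([.55,-.25,.3]),Rdown(YN)); w=snap("end")["img"]
a=arm.read_camera("side")["img"][110:210,300:400]; b=arm.read_camera("scene")["img"][130:230,180:300]
cv2.imwrite("pics/endc.png",np.hstack([cv2.resize(a,(400,400),interpolation=2),w[:,140:500]]))
E
```

```text
square gap 0.021155757686190255 0.021203173787954267 contact True dz -0.0001388786354022259 t 30.275
small gap 0.015074778245074909 0.015000045203361881 contact True dz -8.159737971061981e-05 t 41.8333
oblong gap 0.013848088390893609 0.013802874624002228 contact True dz -0.00012213595916910763 t 52.45
```

View pics/endc.png

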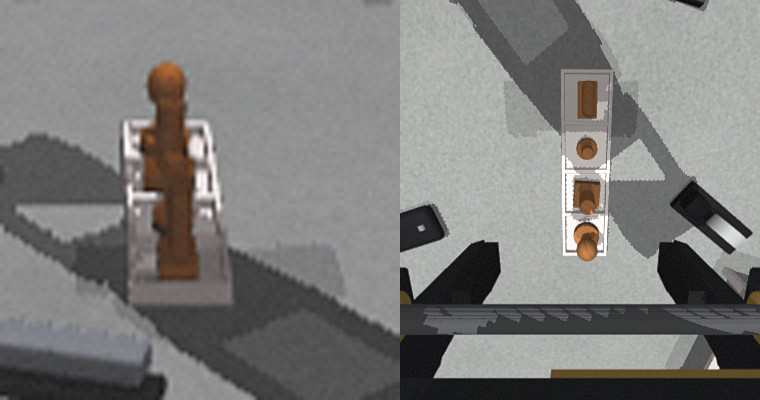

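The wrist tile shows all four stamps upright inside their bays, from left to right as the robot sees them: oblong (587,98), small (587,148), square (587,195) and round (587,238). All four made floor contact at the expected height.

```bash
python3 -c "
from workcell import arm
print(arm.finish_job())"
```

```text
the job is handed in; nothing more can be done
None
```

All four stamps stand upright in the new rack in reverse order (from the robot's left: oblong, small, square, round), the look-alikes were not moved, and the job was handed in at about 53 s.

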